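# Open the sander's drum hood for a belt change and hold it

## Robot

A 6-joint arm with a two-finger parallel gripper is mounted at the origin on the work surface. World frame = base frame: x ahead of the robot, y to its left, z up, the work surface at z = 0. Lengths are in m, angles in degrees, forces in N, time in s.
With the tool pointing down it reaches from about 0.25 to 0.725 m from the base axis. Payload 4 kg.
Tool frame: the origin (TCP) lies at the very end of the fingers, on their centre line; the grasp point (between the pads) lies 19 mm behind it; z points along the fingers, y is the line along which they close (so a half turn about z gives the same grasp; the last joint's range is limited). The gripper opens to 85 mm and grips with 20 to 120 N. Pads are 22 mm wide; open, the fingers measure 114 mm over their backs; the gripper's body (76 mm by 85 mm) begins 54 mm behind the grasp point. The pads swing forward as they close: fully open they stand 13 mm farther back than shut.
Start: joints at [64.916, 13.785, 0.286, 76.501, 0, 90], TCP at [0.212, 0.453, 0.231] pointing down, gripper open.
Joint ranges: [-155.79, 155.79], [-60.16, 107.12], [-62.33, 73.08], [-114, 123.19], [-81.49, 82.49], [-180, 180]. Speed limits (degrees/s): [159.86, 159.86, 180, 180, 180, 180].

## Interface

Orientations are given as a 3x3 rotation matrix whose columns are the frame's x, y, z axes.
In Python, from cell import sense, read_camera, camera_model, job_done gives the robot as it stands.
- The arm moves only by the shell command python3 -m inch 'ROWS'. ROWS is a JSON object of lists of equal length, an entry for each row: "offset": the shift along the tool's x, y, z in m, a list of three; "turn": the turn about the tool's z in rad; "hand": the finger opening in m, from 0 to 0.0854. A call has 1 to 10 rows; each row shifts and turns the commanded pose from where the row before left it, along the tool's axes as they then stand; what a row does not reach is not made up. A row lasts 1/8 s, in which the tool goes at most 62.5 mm and 10.7 degrees, less where a joint would pass 70% of its speed; a pose out of reach is approached as far as the arm can. A call is refused whole if a number of a shift passes 0.0625 or a number of a turn 0.188, either way. A call with a gripper value outside its range is refused whole. The fingers move at their own pace and stop on an object; the grip force is fixed at half the most. Time passes only in rows, so rows that do not move let the fingers close. It gives the time, the measured TCP pose, the force, the opening and the grip force at its end, in the units of the state.
- sense(): the state, without advancing time (a new reading comes with each control period).
- read_camera(name): name is "side" or "top" or "wrist"; returns the picture (480x640x3 uint8, blue, green, red); there is no depth.
- camera_model(name): a dict with "fov_y" (degrees; the focal length in pixels is half the picture's height over the tangent of half this angle, whatever the lens; pixels are square), "cx", "cy" (the principal point, pixels), "R" (3x3) and "t" (3): a world point X has camera coordinates R X + t. Camera axes: x right, y down, z forward; pixel columns grow to the right and rows downward; lengths in m; the calibration is good to about 2 mm. A picture is of the moment at which its call begins: read the wrist's pose just before it. camera_model takes no time and is no camera call; for the wrist camera it gives the pose at the moment of the call.
- job_done(): hands the job in; it is judged then, once.
The state is a dict: "t": time; "qpos": joint angles; "dq": joint speeds; "joint_efforts": joint torques, N m; "tcp_pos": TCP position; "eef_rot": TCP orientation; "ft_force": force on the tool from outside, world axes, zero at the start; "torque": the same for the moment, N m; "grip_width": opening from 0.0 (shut) to 1.0 (fully open); "gripper_force": force on a finger pad.
Only numpy, scipy, OpenCV 4.12 (cv2) and the standard library are available. Lean on these libraries where they do the work, as an engineer would, in place of code of your own. Each camera call takes 0.05 s, during which the arm holds its last target. There are 200 camera calls.

## Task

I want to put a new belt on the bench sander, so open the blue hood over its front drum for me: before touching the catch, give the hood a tug upward to feel whether the catch is holding it, and if it is, slide the catch fully back. Then raise the hood at least 45 degrees and finish holding it open there with the gripper, as it falls shut by itself. Leave the mallet, the cork block and the wooden wheel where they lie.

Things in the scene. Friction and masses are not known exactly. Their poses are not given: they have to be found in the camera images.
- sander: bench belt-and-disc sander fixed on the bench, belt arm laid flat: brown belt 100 mm wide, 165 mm up, along its y. Origin on the bench under its middle (base 230 mm in x, 400 in y). +y runs along the belt to the front drum with the blue hood; at the -y end the disc, blue guard (top 225 mm up) and aluminium table lie to +x, the motor to -x; z up. Yaw within 0.25 rad
- hood_hinge (a point): middle of the hood's hinge axis, at (0, 105, 195) mm in the sander's frame, axes as the sander's; the hood turns about x. Shut, the hood's flat top is 197 mm above the bench, 134 mm wide in x, and ends 95 mm beyond the hinge in y; then it slopes 45 degrees down to an upright end plate, outer face 119 mm beyond the hinge. An ear on its +x side covers the keeper
- hood (a joint): angle of the blue steel hood over the front drum, rad: 0 shut, grows as its free (+y) end swings up, stop at 1.35. Mass 0.4 to 0.8 kg; it falls shut from any angle unless held (2 to 4 N at the bar). If the catch holds, the hood lifts about 0.03 rad (5 mm at the bar), then stops hard; if not, it swings up freely
- hood_bar (a point): middle of the hood's steel bar handle: round, 12 mm thick, along x, 88 mm free between its two legs; axis 38 mm in front of the end plate, 157 mm beyond the hinge axis in y and 30 mm below it (165 mm above the bench when shut). Axes turn with the hood. Can be pinched from above, fingers closing along y; it turns between the pads as the hood swings
- catch (a joint): travel of the hood's slide catch, m: 0 forward (tongue out to the sander's +x), 0.016 fully back (to its -x); starts at 0 to 0.003. About 3 N moves it and it stays where left. The tongue may or may not reach under the adjustable strike hidden in the keeper: not to be seen, only felt by tugging. Fully back it is always free
- catch_tab (a point): top centre of the catch's black tab with red ribs on the hood's flat top: 12 mm wide in x, 24 mm long in y, top 18.5 mm above the hood's flat top (the lowest 4 mm are a foot plate 34 by 26 mm). Hood shut and catch forward, it is at (32, 75, 20.5) mm from hood_hinge. Slides along x with the catch; axes turn with the hood
- mallet: wooden mallet lying on the bench, head 72 mm thick and 110 mm long, handle 24 mm thick reaching 250 mm to its -x; origin on the bench under the head; not to be moved
- cork_block: cork sanding block 110 by 65 by 40 mm lying on the bench, origin under its centre; not to be moved
- wheel_blank: turned wooden wheel 76 mm across and 26 mm high lying on the bench, origin under its centre; not to be moved

How it is judged:
By the outcome, as a careful person would: the job done as asked, in the order asked, and still so for the second after the job is handed in, while the arm keeps its last pose, push and grip.
It also fails if it takes over 54 s, if anything falls off the work surface, if the arm or the gripper's body presses on something with over 40 N, if the wrist force passes 120 N, or if a joint passes its speed limit or range.

## Working session

There is one attempt and no reset: what is moved stays moved. The work goes in short steps, Python scripts to look and compute and a shell command to move; the robot and the scene stay as the last step left them, time stands still between calls to the robot, and variables do not carry over. Pictures are saved under pics/ and viewed, at most 10 in all, crops included, and the job is handed in when it is done.

```bash
mkdir -p pics; ls
python3 - <<'E'
from cell import *
import cv2,json
for n in ("top","side"):
    cv2.imwrite(f"pics/{n}0.png",read_camera(n)); print(n,camera_model(n))
s=sense();print({k:s[k] for k in("t","tcp_pos","eef_rot","ft_force","grip_width")})
E
```

```text
pics
top {'fov_y': 42.71631450905384, 'cx': 323.38725857053817, 'cy': 237.81586776809183, 'R': array([[ 0.01567596, -0.99979212, -0.01303784],
       [-0.99842606, -0.01494964, -0.05405467],
       [ 0.05384852,  0.01386468, -0.99845286]]), 't': array([0.2137327 , 0.50833865, 1.18786339])}
side {'fov_y': 49.816380977641586, 'cx': 326.0284197981676, 'cy': 241.15108860713605, 'R': array([[ 0.87455438, -0.4848907 , -0.0059702 ],
       [-0.305669  , -0.54166684, -0.78304757],
       [ 0.37645862,  0.68664259, -0.62193317]]), 't': array([-0.34666252,  0.3812329 ,  0.65971172])}
{'t': 0.1, 'tcp_pos': array([0.21171704, 0.45233775, 0.23050625]), 'eef_rot': array([[-9.05703280e-01,  4.23911420e-01, -8.22667536e-04],
       [ 4.23912217e-01,  9.05701698e-01, -1.69315167e-03],
       [ 2.73450567e-05, -1.88223184e-03, -9.99998228e-01]]), 'ft_force': array([0.33301383, 0.13173235, 0.58697281]), 'grip_width': 0.9966822086182933}
```

View pics/top0.png

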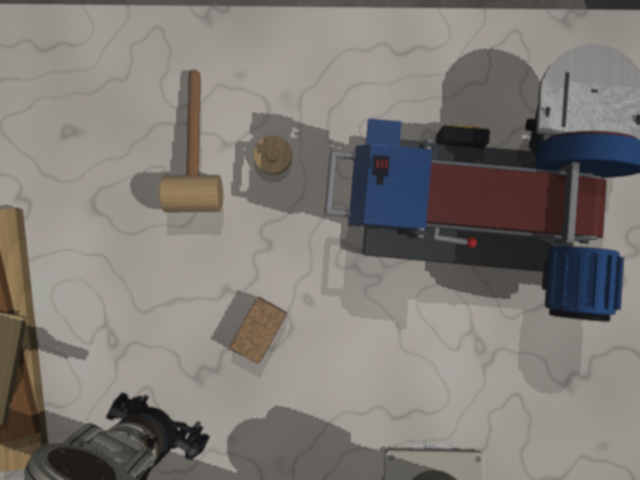

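View pics/side0.png

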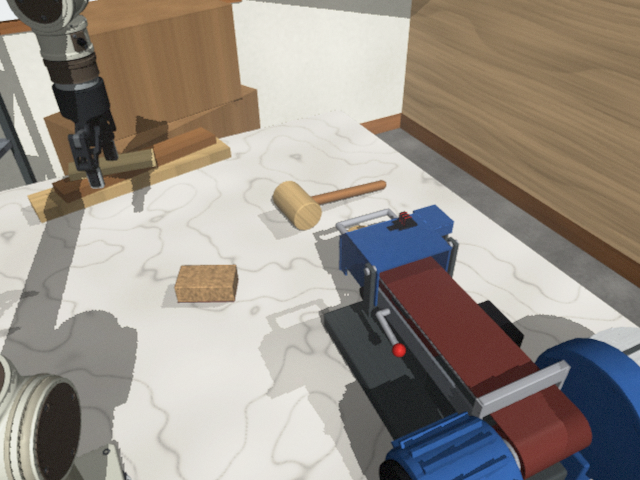

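The top view shows the hood at about (395,187), its bar at column 331 and the catch tab at (381,167). I'll enlarge it to read the pose.

Run:
```python
import cv2
a=cv2.imread("pics/top0.png")[105:245,310:450]
cv2.imwrite("pics/top_crop.png",cv2.resize(a,(560,560),interpolation=cv2.INTER_CUBIC))
```

```text
(no output)
```

View pics/top_crop.png

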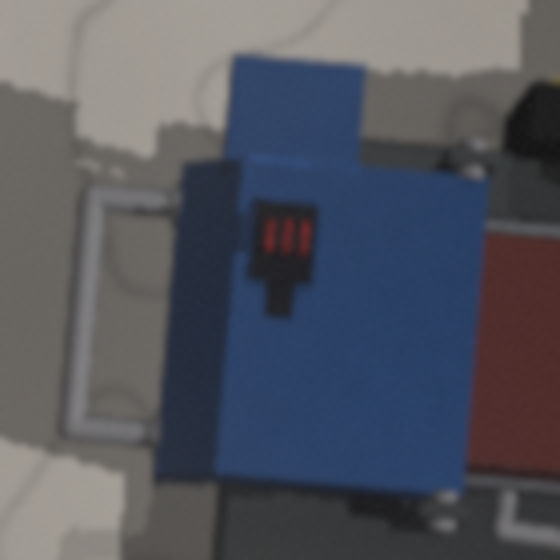

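```bash
cat > h.py <<'E'
import numpy as np
from cell import *
def proj(P,m):
    c=np.atleast_2d(P)@np.array(m["R"]).T+m["t"]; f=240/np.tan(np.radians(m["fov_y"]/2))
    return c[:,:2]/c[:,2:]*f+[m["cx"],m["cy"]]
def back(p,z,m):
    f=240/np.tan(np.radians(m["fov_y"]/2)); R=np.array(m["R"])
    d=R.T@np.array([(p[0]-m["cx"])/f,(p[1]-m["cy"])/f,1]); c=-R.T@m["t"]; return c+d*(z-c[2])/d[2]
E
python3 - <<'E'
from h import *
from scipy.optimize import least_squares
m=camera_model("top")
crop=lambda u,v:(u/4+310-.375,v/4+105-.375)
obs=[(crop(86,313),(0,.262,.165)),(crop(238,160),(.067,.2,.197)),(crop(217,475),(-.067,.2,.197)),(crop(97,197),(.050,.262,.165)),(crop(76,428),(-.050,.262,.165)),(crop(287,236),(.032,.180,.2155))]
uv=np.array([o[0] for o in obs]);L=np.array([o[1] for o in obs])
def W(p,L):
    c,s=np.cos(p[2]),np.sin(p[2]);return L@np.array([[c,-s,0],[s,c,0],[0,0,1]]).T+[p[0],p[1],0]
r=least_squares(lambda p:((proj(W(p,L),m)-uv)[:,:]*[1,1]).ravel(),[.5,-.1,0],loss='soft_l1')
print(r.x,r.fun.reshape(-1,2).round(1)); print(W(r.x,L).round(4))
print("hinge",W(r.x,np.array([[0,.105,.195]])))
for n,p,z in(("mallet",(191,193),.036),("cork",(258,330),.04),("wheel",(272,155),.026)):print(n,back(p,z,m).round(3))
E
```

```text
[ 0.5726752  -0.0527418  -0.07273332] [[-0.6  0.1]
 [ 1.8 -0.8]
 [ 0.2 -0.1]
 [-0.8  0.5]
 [-0.6  0.2]
 [ 0.6 -0. ]]
[[0.5917 0.2086 0.165 ]
 [0.654  0.1419 0.197 ]
 [0.5204 0.1516 0.197 ]
 [0.6416 0.2049 0.165 ]
 [0.5418 0.2122 0.165 ]
 [0.6177 0.1245 0.2155]]
hinge [[0.58030546 0.05198059 0.195     ]]
mallet [0.587 0.479 0.036]
cork [0.326 0.343 0.04 ]
wheel [0.665 0.325 0.026]
```

```bash
python3 -m inch '{"offset":[[0,0,0],[0,0,0]],"turn":[-0.1825,-0.1825],"hand":[0.04,0.04]}'; python3 -m inch '{"offset":[[-0.04,-0.0216,0],[-0.04,-0.0216,0],[-0.04,-0.0216,0],[-0.04,-0.0216,0],[-0.04,-0.0216,0],[-0.04,-0.0216,0],[-0.04,-0.0216,0],[-0.04,-0.0216,0],[-0.04,-0.0216,0],[-0.037,-0.0216,0]],"turn":[0,0,0,0,0,0,0,0,0,0],"hand":[0.04,0.04,0.04,0.04,0.04,0.04,0.04,0.04,0.04,0.04]}'
cat > d.py <<'E'
from h import *
import sys
s=sense();T=np.array(s["eef_rot"]);p=np.array(s["tcp_pos"])
print("t",s["t"],"tcp",p.round(4),"y",T[:,1].round(4),"f",np.round(s["ft_force"],1),"w",s["grip_width"],"gf",s["gripper_force"])
for n,q in(("bar",(.5917,.2086,.165)),("tab",(.6177,.1245,.2155))):print(n,"tool offset",(T.T@(np.array(q)-p)).round(4))
E
python3 d.py; python3 -c '
from h import *; import cv2
m=camera_model("wrist"); cv2.imwrite("pics/w1.png",read_camera("wrist")); print(proj([[.5917,.2086,.165],[.6416,.2049,.165],[.5418,.2122,.165],[.6177,.1245,.2155]],m))'
```

```text
t: 0.35
tcp_pos: [0.2118, 0.4525, 0.2307]
eef_rot: [[-0.998, 0.067, -0.001], [0.067, 0.998, -0.001], [0.0, -0.001, -1.0]]
ft_force: [0.7, 0.1, 0.1]
grip_width: 0.608
gripper_force: 0.0
t: 1.6
tcp_pos: [0.5932, 0.2075, 0.2305]
eef_rot: [[-0.997, 0.073, -0.001], [0.073, 0.997, -0.0], [0.001, -0.0, -1.0]]
ft_force: [0.6, 0.2, -0.2]
grip_width: 0.464
gripper_force: 0.0
t 1.6 tcp [0.5932 0.2075 0.2305] y [ 7.300e-02  9.973e-01 -4.000e-04] f [ 0.6  0.2 -0.2] w 0.46435937156820767 gf 0.0
bar tool offset [0.0015 0.001  0.0655]
tab tool offset [-0.0305 -0.081   0.015 ]
[[319.21648526 254.23205741]
 [319.08392467 326.41395486]
 [319.19292373 171.60974659]
 [157.36025407 348.61721847]]
```

View pics/w1.png

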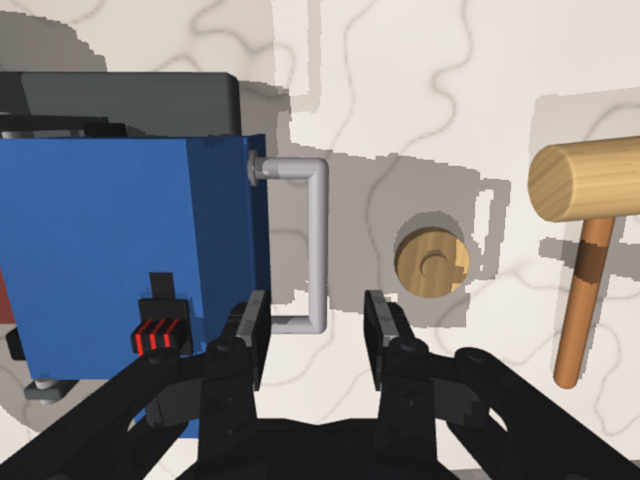

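The wrist view confirms the fit. The bar runs down column 318, rows 168–325 (predicted 319, 171–326), and the tab is at (158,337). Next I descend with the fingers 30 mm open and pinch the bar.

```bash
python3 -m inch '{"offset":[[0,0.001,0],[0,0,0.02],[0,0,0.02],[0,0,0.02],[0,0,0.012],[0,0,0.01],[0,0,0]],"turn":[0,0,0,0,0,0,0],"hand":[0.03,0.03,0.03,0.03,0.03,0.03,0.03]}'; python3 -m inch '{"offset":[[0,0,0],[0,0,0],[0,0,0],[0,0,0],[0,0,0]],"turn":[0,0,0,0,0],"hand":[0,0,0,0,0]}'; python3 d.py
```

```text
t: 2.52
tcp_pos: [0.5916, 0.2097, 0.1487]
eef_rot: [[-0.997, 0.072, -0.001], [0.072, 0.997, -0.0], [0.001, -0.0, -1.0]]
ft_force: [0.3, 1.4, -0.8]
grip_width: 0.346
gripper_force: 0.0
t: 3.15
tcp_pos: [0.5925, 0.208, 0.1502]
eef_rot: [[-0.997, 0.074, 0.001], [0.074, 0.997, -0.002], [-0.001, -0.002, -1.0]]
ft_force: [-0.7, -5.5, 2.1]
grip_width: 0.117
gripper_force: 58.5
t 3.15 tcp [0.5925 0.208  0.1502] y [ 0.0741  0.9972 -0.0023] f [-0.7 -5.5  2.1] w 0.11690830487770854 gf 58.516772389411926
bar tool offset [ 0.0008  0.0005 -0.0148]
tab tool offset [-0.0314 -0.0815 -0.0651]
```

```bash
for i in 1; do python3 -m inch '{"offset":[[0,0,-0.002],[0,0,-0.002],[0,0,0]],"turn":[0,0,0],"hand":[0,0,0]}'; python3 -m inch '{"offset":[[0,0,-0.002],[0,0,-0.001],[0,0,0]],"turn":[0,0,0],"hand":[0,0,0]}';python3 -m inch '{"offset":[[0,0,-0.0015],[0,0,-0.0015],[0,0,0]],"turn":[0,0,0],"hand":[0,0,0]}'; done | grep -E 'tcp_pos|ft|grip'
```

```text
tcp_pos: [0.5925, 0.2085, 0.153]
ft_force: [1.3, -4.8, -3.2]
grip_width: 0.113
gripper_force: 58.5
tcp_pos: [0.5925, 0.2091, 0.156]
ft_force: [1.0, -4.5, -4.3]
grip_width: 0.114
gripper_force: 58.4
tcp_pos: [0.5925, 0.2095, 0.1593]
ft_force: [2.8, -3.8, -5.0]
grip_width: 0.116
gripper_force: 58.3
```

```bash
python3 -m inch '{"offset":[[0,0,-0.002],[0,0,-0.002],[0,0,0]],"turn":[0,0,0],"hand":[0,0,0]}' | grep -E 'tcp_pos|ft'; python3 -m inch '{"offset":[[0,0,-0.002],[0,0,-0.002],[0,0,0]],"turn":[0,0,0],"hand":[0,0,0]}' | grep -E 't:|tcp_pos|ft|grip'; python3 -c '
from h import *; import cv2
m=camera_model("wrist"); cv2.imwrite("pics/w2.png",read_camera("wrist"))
a=read_camera("side");cv2.imwrite("pics/s2.png",cv2.resize(a[170:330,300:500],(800,640))[:600])'
```

```text
tcp_pos: [0.5926, 0.2101, 0.1636]
ft_force: [3.4, -1.3, -6.0]
t: 5.03
tcp_pos: [0.5926, 0.2103, 0.1681]
eef_rot: [[-0.997, 0.072, 0.001], [0.072, 0.997, 0.001], [-0.001, 0.001, -1.0]]
ft_force: [3.2, 1.7, -4.4]
grip_width: 0.115
gripper_force: 58.5
```

View pics/s2.png

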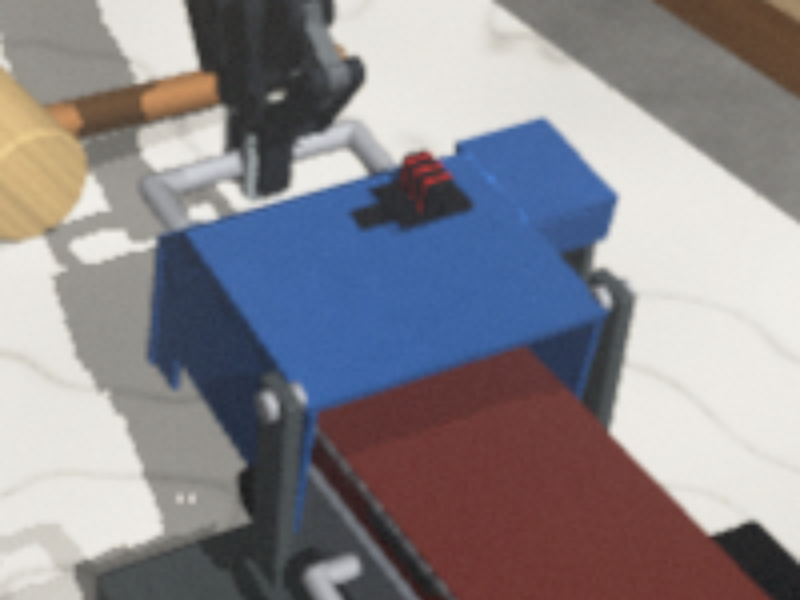

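The hood follows the bar 18 mm up (about 0.115 rad) at only about 5 N, and the side view shows the hood and ear clearly lifted. So the catch isn't holding and I'll leave it alone. I keep raising along the arc.

Run:
```python
import numpy as np
th=np.linspace(.115,1.0,21);y=157*np.cos(th)+30*np.sin(th);z=157*np.sin(th)-30*np.cos(th)
print(np.c_[np.diff(y),-np.diff(z)].round(1).tolist())
```

```text
[[0.4, -7.1], [0.1, -7.1], [-0.3, -7.1], [-0.6, -7.0], [-0.9, -7.0], [-1.2, -7.0], [-1.5, -6.9], [-1.8, -6.8], [-2.1, -6.8], [-2.4, -6.7], [-2.7, -6.5], [-3.0, -6.4], [-3.3, -6.3], [-3.5, -6.1], [-3.8, -6.0], [-4.1, -5.8], [-4.3, -5.6], [-4.6, -5.4], [-4.8, -5.2], [-5.0, -5.0]]
```

```bash
python3 -m inch '{"offset":[[0,0.0004,-0.0071],[0,0.0001,-0.0071],[0,-0.0003,-0.0071],[0,-0.0006,-0.007],[0,-0.0009,-0.007],[0,-0.0012,-0.007],[0,-0.0015,-0.0069],[0,0,0]],"turn":[0,0,0,0,0,0,0,0],"hand":[0,0,0,0,0,0,0,0]}'; python3 d.py
```

```text
t: 6.12
tcp_pos: [0.5923, 0.2069, 0.2175]
eef_rot: [[-0.997, 0.072, 0.002], [0.072, 0.997, 0.003], [-0.001, 0.003, -1.0]]
ft_force: [4.3, 4.0, -2.6]
grip_width: 0.109
gripper_force: 58.6
t 6.125 tcp [0.5923 0.2069 0.2175] y [0.0719 0.9974 0.0028] f [ 4.3  4.  -2.6] w 0.1088723925221418 gf 58.58539581298828
bar tool offset [0.0008 0.0015 0.0525]
tab tool offset [-0.0312 -0.0803  0.0018]
```

```bash
python3 -m inch '{"offset":[[0,-0.0018,-0.0068],[0,-0.0021,-0.0068],[0,-0.0024,-0.0067],[0,-0.0027,-0.0065],[0,-0.003,-0.0064],[0,-0.0033,-0.0063],[0,0,0]],"turn":[0,0,0,0,0,0,0],"hand":[0,0,0,0,0,0,0]}' | grep -E 'tcp_pos|ft|grip'; python3 -m inch '{"offset":[[0,-0.0035,-0.0061],[0,-0.0038,-0.006],[0,-0.0041,-0.0058],[0,-0.0043,-0.0056],[0,-0.0046,-0.0054],[0,-0.0048,-0.0052],[0,-0.005,-0.005],[0,0,0],[0,0,0]],"turn":[0,0,0,0,0,0,0,0,0],"hand":[0,0,0,0,0,0,0,0,0]}'; python3 d.py; python3 -c '
from h import *; import cv2
a=read_camera("side");cv2.imwrite("pics/s3.png",cv2.resize(a[100:300,290:490],(600,600)))'
```

```text
tcp_pos: [0.5913, 0.1928, 0.2574]
ft_force: [4.0, 7.5, -1.6]
grip_width: 0.114
gripper_force: 58.6
t: 8.12
tcp_pos: [0.5892, 0.1646, 0.2978]
eef_rot: [[-0.998, 0.07, 0.005], [0.07, 0.998, 0.009], [-0.004, 0.009, -1.0]]
ft_force: [3.9, 10.6, 4.4]
grip_width: 0.113
gripper_force: 58.8
t 8.125 tcp [0.5892 0.1646 0.2978] y [0.0699 0.9975 0.0094] f [ 3.9 10.6  4.4] w 0.1128746187502381 gf 58.8127201795578
bar tool offset [0.0011 0.0428 0.1332]
tab tool offset [-0.0309 -0.0388  0.0821]
```

View pics/s3.png

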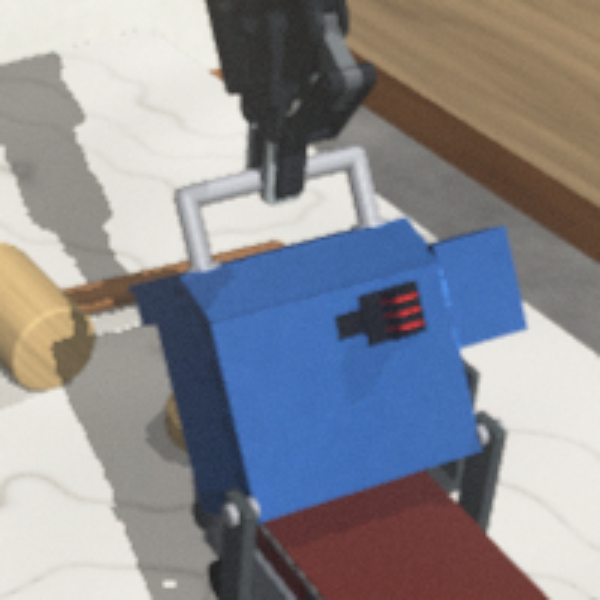

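The side view shows the hood standing steeply open, with the bar centred in the fingers at about (285,190). From the bar height the angle is about 58°. The grip is firm and forces are small.

```bash
python3 -c 'from cell import *; print(job_done())'
```

```text
the job is handed in; nothing more can be done
None
```

The tug showed the catch wasn't holding, so I left it alone, raised the hood to about 58° and handed the job in with the gripper holding it open; the mallet, cork block and wooden wheel were not touched.

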